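# Touch off a loose board rack at three points, then pocket a board

## Task

The slotted wooden rack stands loose in its steel drip tray, so first feel out exactly where it sits: slowly bring the fingertips up to the outside of its left side wall (left as seen from the robot) near the front, then near the back, then to its front face near the left end, resting them lightly against the wood for a moment each time and never knocking or shoving the rack. Then pick up the dark wooden board that stands on its edge beside the rack and lower it slowly, upright, into the empty left-hand pocket until it sits fully home, without knocking or forcing it, and let go. Leave the bowls, lid, sugar pot and clip where they are.

Things in the scene. Friction and masses are not known exactly. Their poses are not given: they have to be found in the camera images.
- tray: Fixed steel drip tray, 256 (x) by 233 (y) mm, floor 3 mm, rim 12 mm high; origin: centre of its underside, x to its back (away from the robot), y to its left. In it stands a pale wooden rack, 220 by 197 mm, top 71 mm up. THE RACK'S POSE IS NOT MEASURED: it stands up to 7 mm off the tray's centre in x and in y, twisted up to 0.04 rad about the vertical. It is heavy and slides only if pushed with some 30 N; knocks over 25 N are too hard.
- touch1 (a point): On the tray's frame: where the left outside wall of the rack, 70 mm in front of its centre, would be if the rack stood centred and square in the tray, 45 mm up. The real wall (flat, upright, 98.5 mm left of the rack's centre line) is up to 12 mm off. A touch anywhere on the wall's front third, fingertips below the rack's top, will do.
- touch2 (a point): Likewise on the left outside wall, 60 mm behind the rack's centre, 45 mm up; a touch anywhere on the wall's back third will do. Wood and steel are hard: fingers that arrive at under 20 mm/s knock with less than 20 N, at 40 mm/s with 30 N. Clear of the boards the gripper has free room on this side.
- touch3 (a point): Likewise on the rack's front face (flat, upright, 110 mm in front of the rack's centre), 78 mm left of the rack's centre line, 45 mm up; a touch anywhere on the face's left half will do.
- pocket (a point): Centre of the empty pocket's floor, 21 mm up, if the rack stood centred and square; really it goes with the rack (66 mm left of its centre line). Pocket 186 mm (x) by 23 mm (y), 50 mm deep, flat rims. Outer wall 21 mm, end rails 17 mm. Right of it at 44 mm pitch three boards stand fast in like pockets, tops 113 (white), 119 (brown) and 145 mm (green) above the shelf.
- board: Dark wooden cutting board standing loose on its long edge: 180 mm long (x), 20 mm thick (y), 140 mm high (z), 0.3 to 0.5 kg, same both ways round; origin: centre of its lower edge. Fits the pocket with 1.5 mm to spare each side, 3 mm each end; hold it at the top middle across its thickness. Home, its origin is 21 mm above the tray's. Landing on wood at 30 mm/s knocks with 50 N (over 45 N is too hard).
- bowls: Bystander: stack of three nested stainless steel bowls, 156 mm across, 84 mm high; origin at the centre of its underside.
- sugar_pot: Bystander: white ceramic sugar pot with blue cover closed, two ears, 92 mm round (127 mm over the ears), 98 mm high; origin at the centre of its underside.
- lid: Bystander: red hard silicone lid lying flat, 148 mm across, 26 mm high with its knob; origin at the centre of its underside.
- clip: Bystander: orange plastic bag clip lying flat, 105 mm long (x), 22 mm wide, 19 mm high; origin at the centre of its underside.
Mind the look-alikes: they are no part of the job. What is meant by the board is not blue or turquoise, and is the smaller of those in its own colour.

How it is judged:
On the way, in this order (a step that is already met when the one before it is completed fails the run):
1. fingertips rest against the outside of the rack's left wall, near the front (contact force between the fingers and tray above 0.5 N and y of the grasp point in the frame of tray above 0.09 m and z of the grasp point in the frame of tray between 0.033 and 0.085 m and x of the grasp point in the frame of tray between -0.125 and -0.025 m), for 0.2 s.
2. fingertips rest against the outside of the rack's left wall, near the back (contact force between the fingers and tray above 0.5 N and y of the grasp point in the frame of tray above 0.09 m and z of the grasp point in the frame of tray between 0.033 and 0.085 m and x of the grasp point in the frame of tray between 0.025 and 0.125 m), for 0.2 s.
3. fingertips rest against the rack's front face, in its left half (contact force between the fingers and tray above 0.5 N and x of the grasp point in the frame of tray below -0.1 m and y of the grasp point in the frame of tray between -0.01 and 0.12 m and z of the grasp point in the frame of tray between 0.033 and 0.085 m), for 0.2 s.
4. the board is lifted clear of the shelf after the touches (height (world z) of board above 0.04 m and contact force between the fingers and board above 1 N), for 0.2 s.
At the end, for the whole second after the job is handed in: the board stands upright (within 5 degrees) and still in the rack's left-hand pocket, its lower edge on the pocket floor (within 3 mm of 21 mm above the tray's underside), let go; the bowls, sugar pot, lid and clip within 10 mm of where they stood (z of board in the frame of tray between 0.016 and 0.024 m and y of board in the frame of tray between 0.052 and 0.08 m and x of board in the frame of tray between -0.018 and 0.018 m and angle between board's own z axis and vertical below 0.09 rad and angle between the x axis of board and the x axis of tray, either way round below 0.08 rad and linear speed of board below 0.01 m/s and angular speed of board below 0.05 rad/s and contact force between the fingers and board below 0.05 N and distance of each of bowls, sugar_pot, lid, clip from where it was at the start of the episode below 0.01 m); the robot touches nothing.
It fails at once if the fingers press on the rack or tray with more than 25 N (contact force between the fingers and tray above 25 N).
It fails at once if the board is pressed on the rack or tray with more than 45 N (contact force between board and tray above 45 N).
It fails at once if the bowls, the sugar pot, the lid or the clip is moved by more than 10 mm (distance of any of bowls, sugar_pot, lid, clip from where it was at the start of the episode above 0.01 m).
It also fails if it takes over 72 s, if anything falls off the work surface, if the arm or the gripper's body presses on something with over 40 N, if the wrist force passes 120 N, or if a joint passes its speed limit or range.

## Robot

A 7-joint arm with a two-finger parallel gripper is mounted at the origin on the work surface. World frame = base frame: x ahead of the robot, y to its left, z up, the work surface at z = 0. Lengths are in m, angles in rad, forces in N, time in s.
With the tool pointing down it reaches from about 0.4 to 0.85 m from the base axis. Payload 10.4 kg.
Tool frame: the origin (TCP) lies between the finger pads; the fingertips stand 11 mm ahead of it and the grasp point (between the pads) lies 8 mm behind it; y points along the fingers, x is the direction in which the jaws open and shut, and the axes are right-handed (so a half turn about y gives the same grasp; the last joint's range is limited). The gripper opens to 87 mm and grips with 3 to 60 N. Pads are 19 mm wide; open, the fingers measure 117 mm over their backs; the gripper's body (75 mm by 190 mm) begins 51 mm behind the grasp point.
Start: joints at [1.255, 0.332, -0.065, 1.46, 0.022, 1.35, -0.088], TCP at [0.18, -0.598, 0.198] pointing down, gripper open.
Joint ranges: [-2.6, 2.6], [-0.5, 2.12], [-1.47, 1.34], [0.16, 2.42], [-1.27, 4.41], [0.06, 2.06], [-2.6, 2.6]. Speed limits (rad/s): [2.22, 2.22, 2.79, 2.79, 3.14, 3.14, 3.14].

## Interface

Orientations are given as a rotation vector (axis times angle).
In Python, from plant import telemetry, vision, order, finder gives the robot as it stands. The module is installed in compiled form; this text tells all that it offers.
- The arm moves only by the tool move_arm, never from a script. Its arguments are lists of equal length, an entry for each row: "delta_pos": the shift along the tool's x, y, z in m, a list of three; "rot": the turn, a rotation vector about the tool's x, y, z in rad, a list of three; "gripper": the closure, from 0 (fully open) to 1 (shut). A call has 1 to 12 rows; each row shifts and turns the commanded pose from where the row before left it, along the tool's axes as they then stand; what a row does not reach is not made up. A row lasts 1/12 s, in which the tool goes at most 41.7 mm and 7.16 degrees, less where a joint would pass 70% of its speed; a pose out of reach is approached as far as the arm can. A call is refused whole if a number of a shift passes 0.0417 or a number of a turn 0.125, either way. A call with a gripper value outside its range is refused whole. The fingers move at their own pace and stop on an object; "grip_force" is the grip in N (left out, the last holds). Time passes only in rows, so rows that do not move let the fingers close. It gives the time, the measured TCP pose, the force and the opening at its end, in the units of the state.
- telemetry.get_obs(): the state, without advancing time (a new reading comes with each control period).
- vision.capture(name): name is "scene" or "top" or "wrist"; returns a dict with "image" (420x560x3 uint8, red, green, blue), "camera_matrix" (3x3 intrinsics, pixels), "rvec" (rotation vector, rad) and "tvec" (3), from world to camera coordinates, as OpenCV has them. Camera axes: x right, y down, z forward; pixel columns grow to the right and rows downward; lengths in m; the calibration is good to about 2 mm. A picture is of the moment at which its call begins. There is no depth.
- order.job_done(): hands the job in, once; it reports no verdict.
Trained networks look in the newest picture that a camera, given by its name, has taken for a name from the list of things; names that differ only in an ending like _2 or _b are one class to them, and where a whole thing is asked for, a point or a joint stands for the part that bears it (a point fixed in the world has none). Each returns a list of dicts, best first, with "conf" (0 to 1); they miss things now and then, are a little off and sometimes report something else, mostly with a low value. They report only what shows in the picture. A call takes as long as a camera call. They do not tell look-alikes from the thing itself.
- finder.recognise(name, camera): "point" ([x, y, z] in m, in world coordinates, good to about 4 mm: the middle of the surface that is visible of it).
- finder.mark_of(name, camera): "point" ([x, y, z] in m, in world coordinates, good to about 4 mm: a listed point, or the origin of a listed thing).
The state is a dict: "time": time; "q": joint angles; "dq": joint speeds; "effort": joint torques, N m; "tool_pos": TCP position; "tcp_rot": TCP orientation; "ft_force": force on the tool from outside, world axes, zero at the start; "moment": the same for the moment, N m; "gripper_width": finger opening in m.
Only numpy, scipy, OpenCV 4.12 (cv2) and the standard library are available. Lean on these libraries where they do the work, as an engineer would, in place of code of your own. Each camera call takes 0.05 s, during which the arm holds its last target. There are 200 camera calls.

## Working session

There is one attempt and no reset: what is moved stays moved. The work goes in short steps, Python scripts to look and compute and a tool call to move; the robot and the scene stay as the last step left them, time stands still between calls to the robot, and variables do not carry over. Pictures are saved under pics/ and viewed, about 8 in all and at most 12, crops included, and the job is handed in when it is done.

Besides the shell and the picture viewer there is one more tool, called as name(argument=value, ...) on one line, values as JSON. move_arm: Moves the arm, as the interface text tells. Its arguments: {"type":"object","properties":{"delta_pos":{"type":"array"},"rot":{"type":"array"},"gripper":{"type":"array"},"grip_force":{"type":"number"}},"required":["delta_pos","rot","gripper"]}

```bash
mkdir -p pics; cat > h.py <<'E'
import numpy as np,cv2
from plant import telemetry, vision, order, finder
from scipy.spatial.transform import Rotation as R
def cap(n,save=None):
    c=vision.capture(n)
    if save: cv2.imwrite('pics/'+save,c['image'][:,:,::-1])
    return c
def proj(c,P):
    return cv2.projectPoints(np.atleast_2d(np.array(P,float)),np.array(c['rvec'],float),np.array(c['tvec'],float),np.array(c['camera_matrix'],float),None)[0][:,0]
def back(c,uv,z):
    K=np.array(c['camera_matrix']);Rm=cv2.Rodrigues(np.array(c['rvec'],float))[0];t=np.array(c['tvec']).ravel()
    o=-Rm.T@t;d=Rm.T@np.linalg.inv(K)@np.array([uv[0],uv[1],1.]);return o+d*(z-o[2])/d[2]
E
python3 - <<'E'
from h import *
np.set_printoptions(precision=4,suppress=True)
o=telemetry.get_obs();print(o)
print(R.from_rotvec(o['tcp_rot']).as_matrix())
for n in('scene','top'):
    c=cap(n,n+'1.png')
    for k in('tray','touch1','touch2','touch3','pocket','board','bowls','sugar_pot','lid','clip'):
        for d in finder.mark_of(k,n)[:3]: print(n,k,round(d['conf'],2),np.array(d['point']),proj(c,d['point'])[0].round())
a=cv2.imread('pics/scene1.png');b=cv2.imread('pics/top1.png')
E
```

```text
{'time': 0.0, 'q': array([ 1.2554,  0.3329, -0.0647,  1.461 ,  0.0216,  1.3499, -0.0885]), 'dq': array([-0.    , -0.0009,  0.    ,  0.0017,  0.002 , -0.0011,  0.0008]), 'effort': array([  0.0006, -62.3241,   0.0251, -38.9901,  -0.0614,   0.0396,
         0.0002]), 'tool_pos': array([ 0.1803, -0.598 ,  0.1975]), 'tcp_rot': array([-1.3328,  0.9918, -0.9897]), 'ft_force': array([-0.3439, -0.3866, -0.4186]), 'moment': array([0.0113, 0.0193, 0.0414]), 'gripper_width': 0.08699858615688663}
[[ 0.2886 -0.0005  0.9574]
 [-0.9574  0.0014  0.2886]
 [-0.0015 -1.     -0.0001]]
scene tray 0.77 [ 0.6019 -0.091   0.0012] [269. 263.]
scene touch1 0.81 [0.65   0.0142 0.0457] [303. 245.]
scene touch1 0.67 [ 0.4867 -0.0302  0.0446] [256. 222.]
scene touch2 0.81 [0.65   0.0142 0.0457] [303. 245.]
scene touch2 0.67 [ 0.4867 -0.0302  0.0446] [256. 222.]
scene touch3 0.81 [0.65   0.0142 0.0457] [303. 245.]
scene touch3 0.67 [ 0.4867 -0.0302  0.0446] [256. 222.]
scene pocket 0.61 [ 0.5923 -0.0244  0.0209] [281. 245.]
scene board 0.98 [0.2429 0.3708 0.0022] [285. 122.]
scene board 0.82 [0.5019 0.294  0.0003] 
[... 563 characters left out ...]
0132 0.044 ] [307. 144.]
top touch2 0.76 [0.5157 0.002  0.043 ] [312. 189.]
top touch2 0.56 [ 0.4853 -0.0247  0.0464] [322. 200.]
top touch3 0.96 [0.6467 0.0132 0.044 ] [307. 144.]
top touch3 0.76 [0.5157 0.002  0.043 ] [312. 189.]
top touch3 0.56 [ 0.4853 -0.0247  0.0464] [322. 200.]
top pocket 0.95 [ 0.5931 -0.0294  0.0172] [322. 164.]
top board 0.85 [0.2482 0.369  0.0001] [187. 286.]
top board 0.8 [ 0.298  -0.234  -0.0014] [395. 264.]
top board 0.77 [ 0.3597  0.6316 -0.0016] [ 98. 249.]
top bowls 0.9 [ 0.6173 -0.4498 -0.0005] [464. 154.]
top sugar_pot 0.94 [ 0.738   0.2362 -0.0041] [231. 119.]
top lid 0.92 [0.5784 0.4799 0.0019] [150. 174.]
top clip 0.62 [0.3607 0.1819 0.0012] [251. 245.]
```

View pics/scene1.png

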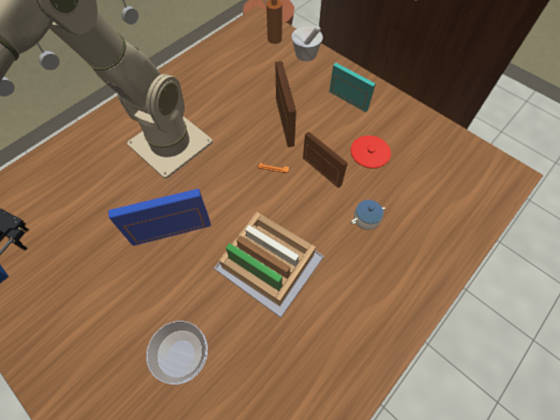

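View pics/top1.png

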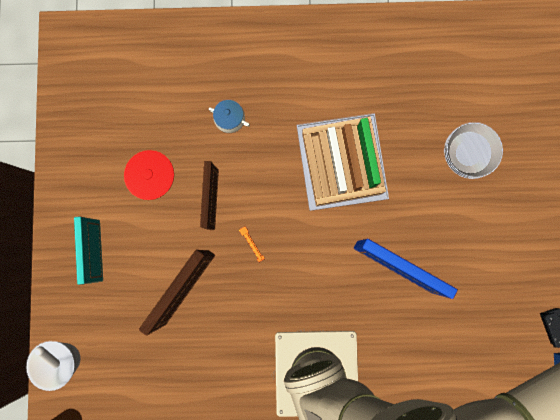

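The four board-like things are at top-view pixels: dark brown small (208,195), dark brown large (178,290), blue (405,268) and turquoise (88,250). The smaller dark one at (208,195) fits the description. I'll confirm it in an enlarged crop and measure the edges there.

```bash
python3 - <<'E'
import cv2
b=cv2.imread('pics/top1.png')[95:240,195:395]
cv2.imwrite('pics/crop1.png',cv2.resize(b,None,fx=4,fy=4,interpolation=cv2.INTER_CUBIC))
E
```

```text
(no output)
```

View pics/crop1.png

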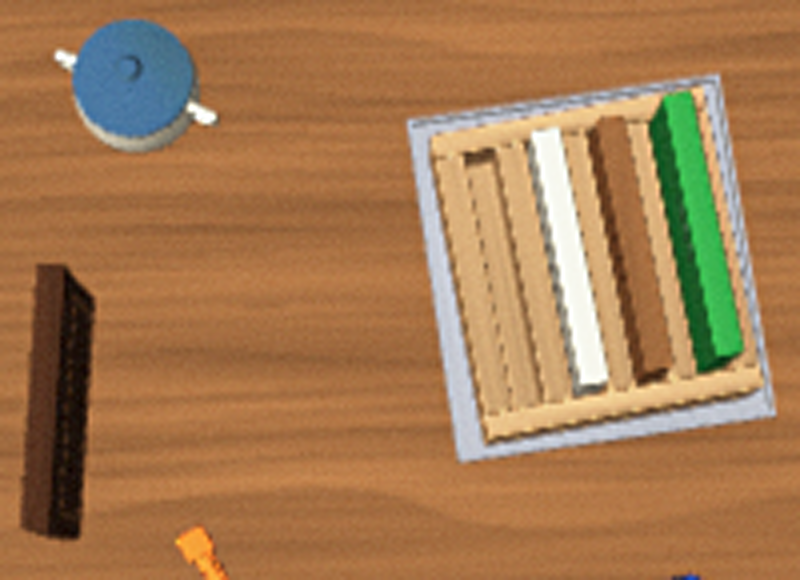

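The crop shows the small dark board with its top face at crop (22–63, 265–535). The tray's outer corners are at (408,120), (720,75), (775,413) and (460,462). The rack's top corners on the left are at (432,137) and (487,441).

```bash
python3 - <<'E'
from h import *
np.set_printoptions(precision=4,suppress=True)
c=cap('top')
f=lambda u,z: back(c,(195+(u[0]+.5)/4-.5,95+(u[1]+.5)/4-.5),z)
T=[f(u,.012) for u in((408,120),(720,75),(775,413),(460,462))]
print('tray',np.array(T),np.mean(T,0))
for a,b in((3,0),(2,1)):d=T[a]-T[b];d=T[b]-T[a];print(np.linalg.norm(d),np.arctan2(d[1],d[0]))
for a,b in((1,0),(2,3)):d=T[b]-T[a];print(np.linalg.norm(d),np.arctan2(-d[0],d[1]))
r=[f(u,.071) for u in((432,137),(487,441),(762,388),(700,90))];print('rack',np.array(r))
d=r[0]-r[1];print(np.linalg.norm(d),np.arctan2(d[1],d[0]));d=r[1]-r[2];print(np.linalg.norm(d),np.arctan2(-d[0],d[1]))
b=[f(u,.14) for u in((37,265),(63,265),(48,535),(22,527))];print('board',np.array(b),np.mean(b,0))
d=b[0]-b[3];print(np.linalg.norm(d),np.arctan2(d[1],d[0]),np.linalg.norm(b[0]-b[1]))
d=b[1]-b[2];print(np.linalg.norm(d),np.arctan2(d[1],d[0]))
K=R.from_rotvec(np.array(c['rvec'])).as_matrix();print(-K.T@c['tvec'])
E
```

```text
tray [[ 0.7133  0.0416  0.012 ]
 [ 0.7418 -0.1895  0.012 ]
 [ 0.49   -0.2202  0.012 ]
 [ 0.4591  0.0094  0.012 ]] [ 0.6011 -0.0896  0.012 ]
0.25628978039530587 0.12610512422123285
0.25368704855958013 0.12127137012519505
0.23286533462592457 0.1226546860782803
0.23164470315669936 0.13388526281342847
rack [[ 0.6858  0.0256  0.071 ]
 [ 0.4685 -0.0078  0.071 ]
 [ 0.5017 -0.2008  0.071 ]
 [ 0.7153 -0.1651  0.071 ]]
0.2198237121664035 0.1526776801321767
0.19581194991505596 0.1700815895392261
board [[0.5875 0.2949 0.14  ]
 [0.5871 0.2774 0.14  ]
 [0.4056 0.2884 0.14  ]
 [0.4113 0.3057 0.14  ]] [0.4979 0.2916 0.14  ]
0.1765331987103234 -0.06091957246175393 0.01753981171677036
0.18181752815991398 -0.06046409051359042
[0.3349 0.0598 1.5157]
```

move_arm(delta_pos=[[0,-0.01,0],[0,-0.01,0],[0,-0.01,0],[0,-0.01,0],[0,-0.01,0],[0,-0.01,0],[0,-0.01,0],[0,-0.01,0],[0,-0.01,0],[0,-0.01,0],[0,0,0],[0,0,0]], rot=[[0,-0.1194,0],[0,-0.1194,0],[0,-0.1194,0],[0,-0.1194,0],[0,-0.1194,0],[0,-0.1194,0],[0,-0.1194,0],[0,-0.1194,0],[0,-0.1194,0],[0,-0.1194,0],[0,-0.1194,0],[0,-0.1194,0]], gripper=[1,1,1,1,1,1,1,1,1,1,1,1])

```text
time: 2.15
tool_pos: [0.1805, -0.5987, 0.2992]
tcp_rot: [-1.568, -0.126, 0.126]
ft_force: [-0.3, 0.2, 0.7]
gripper_width: 0.0148
```

move_arm(delta_pos=[[0.0234,0,0.0311],[0.0234,0,0.0311],[0.0234,0,0.0311],[0.0234,0,0.0311],[0.0234,0,0.0311],[0.0234,0,0.0311],[0.0234,0,0.0311],[0.0234,0,0.0311],[0.0234,0,0.0311],[0.0234,0,0.0311],[0.0234,0,0.0311],[0.0234,0,0.0311]], rot=[[0,0,0],[0,0,0],[0,0,0],[0,0,0],[0,0,0],[0,0,0],[0,0,0],[0,0,0],[0,0,0],[0,0,0],[0,0,0],[0,0,0]], gripper=[1,1,1,1,1,1,1,1,1,1,1,1])

```text
time: 3.15
tool_pos: [0.4008, -0.1845, 0.2986]
tcp_rot: [-1.568, -0.122, 0.121]
ft_force: [1.7, -0.8, 0.7]
gripper_width: 0.0004
```

move_arm(delta_pos=[[0.0234,0,0.0311],[0.0234,0,0.0311],[0.0234,0,0.0311],[0.0234,0,0.0311],[0.0234,0,0.0311],[0.0234,0,0.0311],[0,0,0],[0,0,0]], rot=[[0,0,0],[0,0,0],[0,0,0],[0,0,0],[0,0,0],[0,0,0],[0,0,0],[0,0,0]], gripper=[1,1,1,1,1,1,1,1])

```text
time: 3.82
tool_pos: [0.5105, 0.0222, 0.2982]
tcp_rot: [-1.566, -0.125, 0.126]
ft_force: [-0.9, -1.1, 0.3]
gripper_width: 0.0003
```

move_arm(delta_pos=[[0,0.03,0],[0,0.03,0],[0,0.03,0],[0,0.03,0],[0,0.03,0],[0,0.03,0],[0,0.025,0],[0,0.018,0],[0,0.01,0],[0,0,0],[0,0,0]], rot=[[0,0,0],[0,0,0],[0,0,0],[0,0,0],[0,0,0],[0,0,0],[0,0,0],[0,0,0],[0,0,0],[0,0,0],[0,0,0]], gripper=[1,1,1,1,1,1,1,1,1,1,1])

```text
time: 4.73
tool_pos: [0.5104, 0.019, 0.0659]
tcp_rot: [-1.568, -0.121, 0.121]
ft_force: [1.2, -0.0, 0.9]
gripper_width: 0.0006
```

move_arm(delta_pos=[[0,0,-0.001],[0,0,-0.001],[0,0,-0.001],[0,0,-0.001],[0,0,-0.001],[0,0,-0.001],[0,0,-0.0005],[0,0,-0.0005],[0,0,0]], rot=[[0,0,0],[0,0,0],[0,0,0],[0,0,0],[0,0,0],[0,0,0],[0,0,0],[0,0,0],[0,0,0]], gripper=[1,1,1,1,1,1,1,1,1])

```text
time: 5.48
tool_pos: [0.5114, 0.0126, 0.0653]
tcp_rot: [-1.567, -0.121, 0.122]
ft_force: [0.6, 1.1, 0.4]
gripper_width: 0.0002
```

```bash
python3 - <<'E'
from h import *
c=cap('wrist','w1.png');c=cap('scene')
cv2.imwrite('pics/s2.png',cv2.resize(c['image'][190:330,190:350,::-1],None,fx=4,fy=4,interpolation=2))
w=cv2.imread('pics/w1.png');s=cv2.imread('pics/s2.png')
w=cv2.resize(w,(400,300));s=cv2.resize(s,(400,350))
cv2.imwrite('pics/both2.png',np.hstack([cv2.copyMakeBorder(w,0,50,0,0,0),s]))
E
```

```text
(no output)
```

View pics/both2.png

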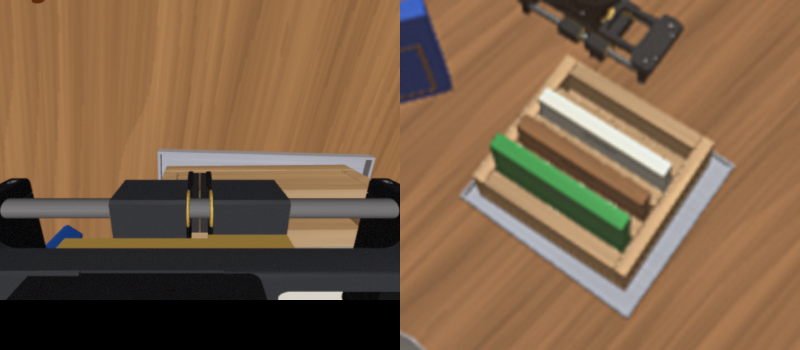

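The wrist and scene views show the gripper's long axis lying along the wall, with the fingers just outside the left wall. I'll continue slowly.

move_arm(delta_pos=[[0,0,-0.0005],[0,0,-0.0005],[0,0,-0.0005],[0,0,-0.0005],[0,0,-0.0005],[0,0,0]], rot=[[0,0,0],[0,0,0],[0,0,0],[0,0,0],[0,0,0],[0,0,0]], gripper=[1,1,1,1,1,1])

```text
time: 6.08
tool_pos: [0.5118, 0.0101, 0.0653]
tcp_rot: [-1.568, -0.121, 0.121]
ft_force: [0.3, 0.1, -0.4]
gripper_width: 0.0003
```

move_arm(delta_pos=[[0,0,-0.0005],[0,0,-0.0005],[0,0,0]], rot=[[0,0,0],[0,0,0],[0,0,0]], gripper=[1,1,1])

```text
time: 6.33
tool_pos: [0.5119, 0.0091, 0.0653]
tcp_rot: [-1.568, -0.121, 0.121]
ft_force: [-0.3, -0.0, -0.3]
gripper_width: 0.0007
```

move_arm(delta_pos=[[0,0,-0.0005],[0,0,-0.0005],[0,0,0]], rot=[[0,0,0],[0,0,0],[0,0,0]], gripper=[1,1,1])

```text
time: 6.58
tool_pos: [0.5121, 0.0081, 0.0653]
tcp_rot: [-1.567, -0.121, 0.121]
ft_force: [0.4, -0.2, 0.4]
gripper_width: 0.0002
```

move_arm(delta_pos=[[0,0,-0.0005],[0,0,-0.0005],[0,0,0]], rot=[[0,0,0],[0,0,0],[0,0,0]], gripper=[1,1,1])

```text
time: 6.83
tool_pos: [0.5122, 0.0071, 0.0653]
tcp_rot: [-1.568, -0.121, 0.121]
ft_force: [0.1, 1.1, 0.4]
gripper_width: 0.0006
```

move_arm(delta_pos=[[0,0,-0.0005],[0,0,-0.0005],[0,0,0]], rot=[[0,0,0],[0,0,0],[0,0,0]], gripper=[1,1,1])

```text
time: 7.08
tool_pos: [0.5124, 0.0062, 0.0653]
tcp_rot: [-1.567, -0.121, 0.121]
ft_force: [0.5, 0.1, -0.7]
gripper_width: 0.0002
```

move_arm(delta_pos=[[0,0,-0.0005],[0,0,-0.0005],[0,0,-0.0005],[0,0,0]], rot=[[0,0,0],[0,0,0],[0,0,0],[0,0,0]], gripper=[1,1,1,1])

```text
time: 7.42
tool_pos: [0.5126, 0.0047, 0.0653]
tcp_rot: [-1.567, -0.121, 0.121]
ft_force: [0.9, 0.2, -0.9]
gripper_width: 0.0005
```

move_arm(delta_pos=[[0,0,-0.0005],[0,0,-0.0005],[0,0,-0.0005],[0,0,0]], rot=[[0,0,0],[0,0,0],[0,0,0],[0,0,0]], gripper=[1,1,1,1])

```text
time: 7.75
tool_pos: [0.5128, 0.0032, 0.0653]
tcp_rot: [-1.568, -0.122, 0.121]
ft_force: [0.6, -0.6, 0.1]
gripper_width: -0.0001
```

move_arm(delta_pos=[[0,0,-0.0005],[0,0,-0.0005],[0,0,-0.0005],[0,0,0]], rot=[[0,0,0],[0,0,0],[0,0,0],[0,0,0]], gripper=[1,1,1,1])

```text
time: 8.08
tool_pos: [0.5131, 0.0017, 0.0653]
tcp_rot: [-1.567, -0.121, 0.121]
ft_force: [0.8, 0.2, -0.4]
gripper_width: 0.0006
```

move_arm(delta_pos=[[0,0,-0.0005],[0,0,-0.0005],[0,0,-0.0005],[0,0,0]], rot=[[0,0,0],[0,0,0],[0,0,0],[0,0,0]], gripper=[1,1,1,1])

```text
time: 8.42
tool_pos: [0.5133, 0.0002, 0.0653]
tcp_rot: [-1.567, -0.121, 0.121]
ft_force: [0.1, -0.2, 0.5]
gripper_width: 0.0002
```

```bash
python3 - <<'E'
from h import *
c=cap('top');p=proj(c,[telemetry.get_obs()['tool_pos'],[.5131,.0002,.054]]);print(p)
a=cv2.resize(c['image'][120:220,280:400,::-1],None,fx=4,fy=4,interpolation=2)
c=cap('scene');print(proj(c,[[.5131,.0002,.054]]))
b=cv2.resize(c['image'][195:280,210:300,::-1],(400,400),interpolation=2)[:400,:320]
cv2.imwrite('pics/both3.png',np.hstack([a,b]))
E
```

```text
[[312.99407953 189.29170105]
 [312.87833652 189.85062401]]
[[268.33075662 219.89457079]]
```

View pics/both3.png

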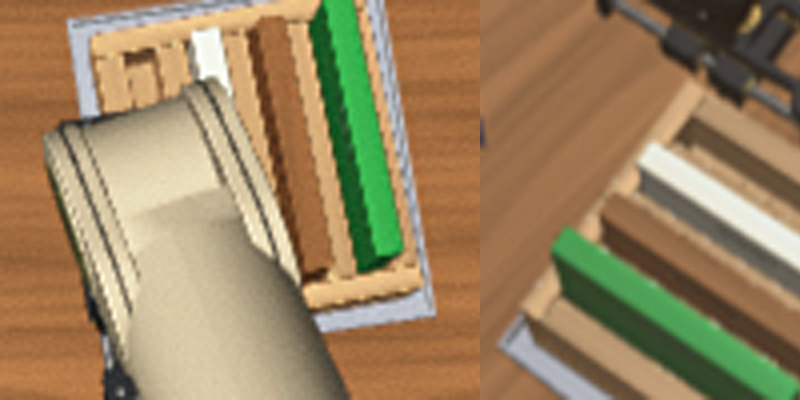

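```bash
python3 - <<'E'
from h import *
c=cap('scene')
for u in((258.5,213.),(316,245.2)):
  for z in(.071,): print(back(c,u,z))
print(proj(c,[[.4685,-.0078,.071],[.6858,.0256,.071]]))
g=c['image'][195:280,240:330,::-1]
cv2.imwrite('pics/s4.png',cv2.resize(g,None,fx=8,fy=7,interpolation=2)[:600,:800])
E
```

```text
[ 0.47943309 -0.00930916  0.071     ]
[0.68545784 0.03109155 0.071     ]
[[256.39703528 210.63395343]
 [314.91434351 246.49446658]]
```

View pics/s4.png

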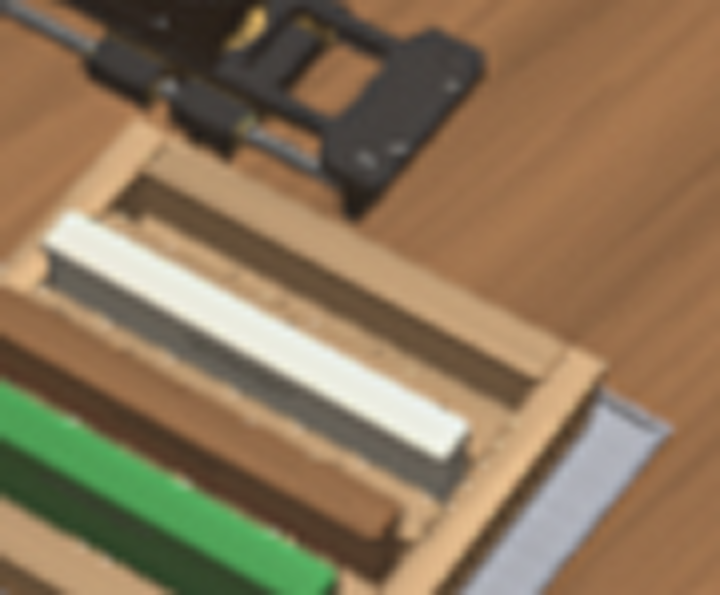

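The scene crop shows the rack's left top edge running from crop (150,125) to (605,365). The fingers are just behind it, outside the wall, and not visibly in contact. I'll carry on slowly.

move_arm(delta_pos=[[0,0,-0.0005],[0,0,-0.0005],[0,0,-0.0005],[0,0,0]], rot=[[0,0,0],[0,0,0],[0,0,0],[0,0,0]], gripper=[1,1,1,1])

```text
time: 8.9
tool_pos: [0.5135, -0.0013, 0.0653]
tcp_rot: [-1.568, -0.122, 0.121]
ft_force: [0.6, 0.3, 0.1]
gripper_width: 0.0002
```

```bash
python3 - <<'E'
from h import *
c=cap('wrist');im=c['image'][:,:,::-1].copy()
o=telemetry.get_obs();t=np.array(o['tool_pos']);M=R.from_rotvec(o['tcp_rot']).as_matrix()
p=proj(c,[t,t+M@[0,.011,0],t+M@[0,.011,.0095],t+M@[0,.011,-.0095]]);print(p)
for q in p: cv2.circle(im,tuple(int(v) for v in q.round()),3,(0,0,255),-1)
L=proj(c,[[.4685,-.0078,.071],[.6858,.0256,.071]]);print(L)
cv2.line(im,*[tuple(int(v) for v in q) for q in L],(255,0,0),1)
L=proj(c,[[.4794,-.0093,.071],[.6854,.0305,.071]]);cv2.line(im,*[tuple(int(v) for v in q) for q in L],(0,255,0),1)
cv2.imwrite('pics/w5.png',cv2.resize(im,(800,600)))
E
```

```text
[[279.6573904  240.63252252]
 [279.64048367 234.57952328]
 [279.65188946 221.76434694]
 [279.62936492 247.07219387]]
[[209.45642853 243.39740589]
 [548.54981267 244.26243554]]
```

View pics/w5.png

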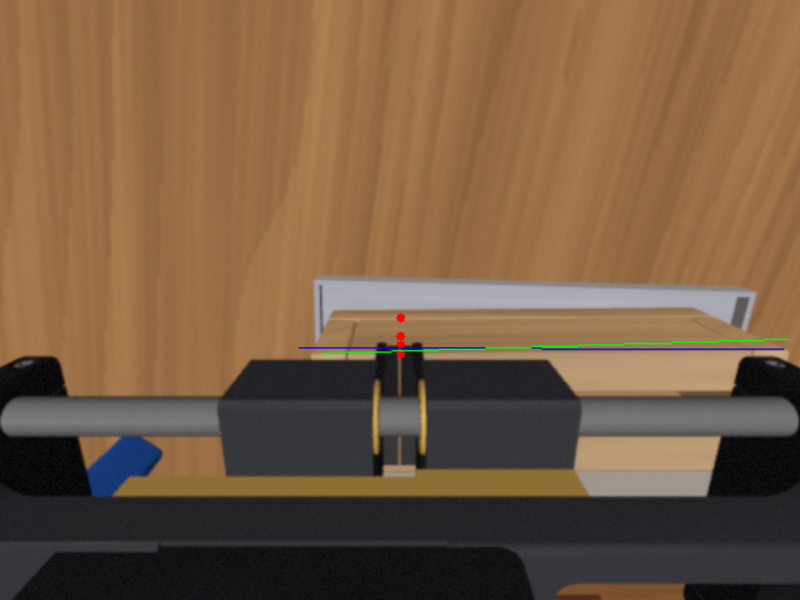

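move_arm(delta_pos=[[0,0,-0.0005],[0,0,-0.0005],[0,0,-0.0005],[0,0,0]], rot=[[0,0,0],[0,0,0],[0,0,0],[0,0,0]], gripper=[1,1,1,1])

```text
time: 9.28
tool_pos: [0.5138, -0.0027, 0.0653]
tcp_rot: [-1.568, -0.122, 0.121]
ft_force: [-0.2, -0.7, 0.7]
gripper_width: 0.0003
```

```bash
python3 - <<'E'
from h import *
np.set_printoptions(precision=4,suppress=True)
o=telemetry.get_obs();t=np.array(o['tool_pos']);M=R.from_rotvec(o['tcp_rot']).as_matrix()
for n in('wrist','scene'):
    c=cap(n);K=cv2.Rodrigues(np.array(c['rvec']))[0];p=-K.T@c['tvec'];print(n,p,M.T@(p-t),M.T@K[2],c['camera_matrix'][0])
print(o['ft_force'],o['moment'],o['effort'],M)
c=vision.capture('scene')
g=c['image'][195:255,225:305,::-1]
cv2.imwrite('pics/s6.png',cv2.resize(g,None,fx=10,fy=10,interpolation=2))
E
```

```text
wrist [0.5016 0.0738 0.2515] [-0.0003 -0.1862  0.0775] [-0.0003  0.9591 -0.283 ] [300.8308   0.     279.1949]
scene [ 0.9228 -0.3813  1.1565] [ 0.3459 -1.0911 -0.4372] [-0.2764  0.869   0.4104] [385.1019   0.     281.1909]
[-0.1555 -0.6657  0.6922] [-0.0188 -0.0965 -0.0059] [ -0.0547 -44.4351  -9.1098 -33.6194  -0.0667   0.0255   0.0219] [[ 0.9881  0.0001 -0.1541]
 [ 0.1541 -0.0001  0.9881]
 [ 0.     -1.     -0.0001]]
```

View pics/s6.png

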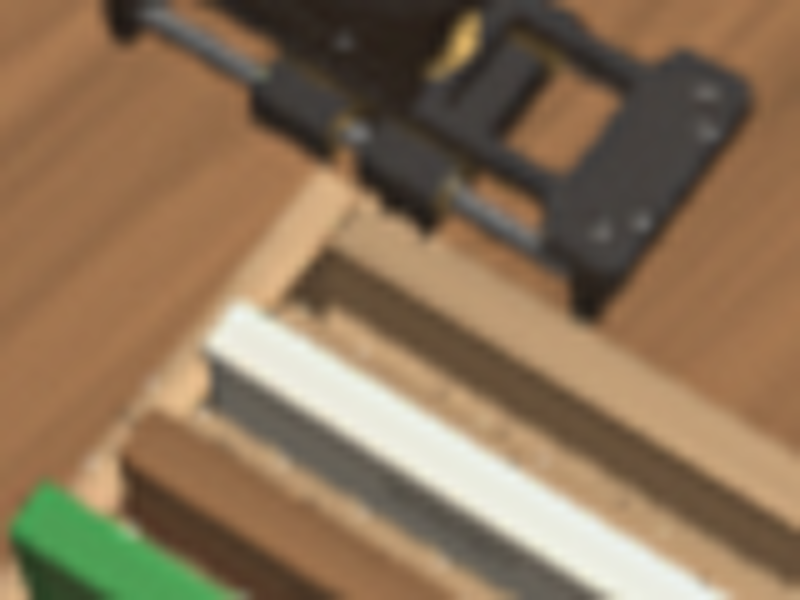

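move_arm(delta_pos=[[0,0,-0.0005],[0,0,-0.0005],[0,0,-0.0005],[0,0,0]], rot=[[0,0,0],[0,0,0],[0,0,0],[0,0,0]], gripper=[1,1,1,1])

```text
time: 9.77
tool_pos: [0.514, -0.0043, 0.0653]
tcp_rot: [-1.567, -0.121, 0.121]
ft_force: [0.3, -0.0, 0.9]
gripper_width: 0.0008
```

```bash
python3 - <<'E'
from h import *
c=cap('wrist','w7.png');g=c['image'][195:270,220:340,::-1]
cv2.imwrite('pics/w7c.png',cv2.resize(g,(800,500),interpolation=2))
E
```

```text
(no output)
```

View pics/w7c.png

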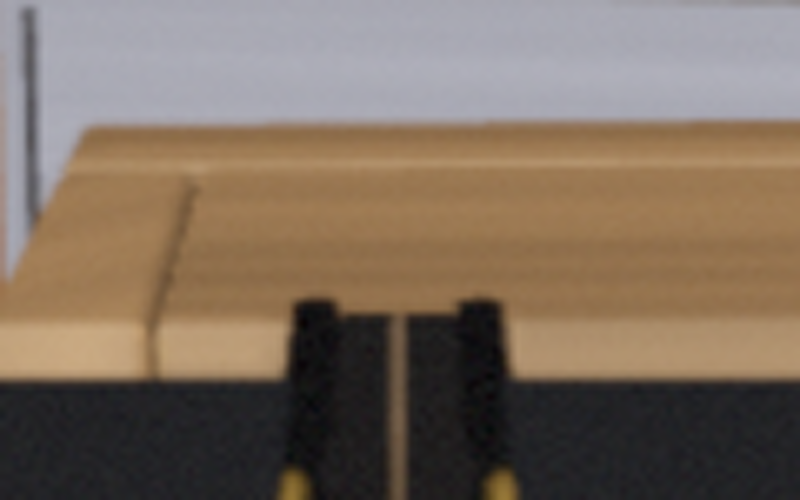

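The crop shows fingertip edges at about row 240, just above the wall's top edge at row 242.7, with the outer wall face visible beyond them. By the rays, the tips are riding above the wall top instead of beside it. I'll back off outward, go lower, and approach again.

move_arm(delta_pos=[[0,-0.01,0],[0,0,0.01],[0,0,0.01],[0,0.01,0],[0,0,0],[0,0.01,0],[0,0.01,0],[0,0.008,0],[0,0.005,0],[0,0,0],[0,0,0]], rot=[[0,0,0],[0,0,0],[0,0,0],[0,0,0],[0,0,0],[0,0,0],[0,0,0],[0,0,0],[0,0,0],[0,0,0],[0,0,0]], gripper=[1,1,1,1,1,1,1,1,1,1,1])

```text
time: 10.73
tool_pos: [0.5107, 0.0157, 0.032]
tcp_rot: [-1.567, -0.121, 0.122]
ft_force: [-0.7, -0.5, -0.4]
gripper_width: 0.0003
```

move_arm(delta_pos=[[0,0,-0.0005],[0,0,-0.0005],[0,0,-0.0005],[0,0,-0.0005],[0,0,-0.0005],[0,0,-0.0005],[0,0,0]], rot=[[0,0,0],[0,0,0],[0,0,0],[0,0,0],[0,0,0],[0,0,0],[0,0,0]], gripper=[1,1,1,1,1,1,1])

```text
time: 11.32
tool_pos: [0.5114, 0.0125, 0.0324]
tcp_rot: [-1.568, -0.121, 0.121]
ft_force: [0.5, -0.5, 0.0]
gripper_width: 0.0005
```

move_arm(delta_pos=[[0,0,-0.0005],[0,0,-0.0005],[0,0,-0.0005],[0,0,-0.0005],[0,0,0]], rot=[[0,0,0],[0,0,0],[0,0,0],[0,0,0],[0,0,0]], gripper=[1,1,1,1,1])

```text
time: 11.73
tool_pos: [0.5117, 0.0106, 0.0323]
tcp_rot: [-1.567, -0.121, 0.121]
ft_force: [0.6, 0.5, 0.5]
gripper_width: 0.0004
```

move_arm(delta_pos=[[0,0,-0.0005],[0,0,-0.0005],[0,0,-0.0005],[0,0,-0.0005],[0,0,0]], rot=[[0,0,0],[0,0,0],[0,0,0],[0,0,0],[0,0,0]], gripper=[1,1,1,1,1])

```text
time: 12.15
tool_pos: [0.512, 0.0086, 0.0323]
tcp_rot: [-1.568, -0.121, 0.121]
ft_force: [-0.1, -0.3, 0.1]
gripper_width: 0.0002
```

move_arm(delta_pos=[[0,0,-0.0005],[0,0,-0.0005],[0,0,-0.0005],[0,0,0]], rot=[[0,0,0],[0,0,0],[0,0,0],[0,0,0]], gripper=[1,1,1,1])

```text
time: 12.48
tool_pos: [0.5122, 0.0077, 0.0323]
tcp_rot: [-1.567, -0.122, 0.122]
ft_force: [-1.3, 2.4, 0.2]
gripper_width: 0.0007
```

move_arm(delta_pos=[[0,0,-0.0005],[0,0,0],[0,0,0],[0,0,0]], rot=[[0,0,0],[0,0,0],[0,0,0],[0,0,0]], gripper=[1,1,1,1])

```text
time: 12.82
tool_pos: [0.5121, 0.0076, 0.0324]
tcp_rot: [-1.567, -0.122, 0.122]
ft_force: [-0.7, 5.8, 0.4]
gripper_width: 0.0007
```

Touch 1 is made, at 5.8 N. I'll back off and go along to the back third.

move_arm(delta_pos=[[0,0,0.004],[0,0,0.007],[0.025,0,0],[0.03,0,0],[0.03,0,0],[0.03,0,0],[0.015,0,0],[0,0,0],[0,0,-0.001],[0,0,-0.001],[0,0,-0.0005],[0,0,0]], rot=[[0,0,0],[0,0,0],[0,0,0],[0,0,0],[0,0,0],[0,0,0],[0,0,0],[0,0,0],[0,0,0],[0,0,0],[0,0,0],[0,0,0]], gripper=[1,1,1,1,1,1,1,1,1,1,1,1])

```text
time: 13.82
tool_pos: [0.6389, 0.0345, 0.0325]
tcp_rot: [-1.568, -0.121, 0.121]
ft_force: [0.6, 0.4, 0.5]
gripper_width: 0.0002
```

move_arm(delta_pos=[[0,0,-0.0005],[0,0,-0.0005],[0,0,-0.0005],[0,0,-0.0005],[0,0,0]], rot=[[0,0,0],[0,0,0],[0,0,0],[0,0,0],[0,0,0]], gripper=[1,1,1,1,1])

```text
time: 14.23
tool_pos: [0.6397, 0.0331, 0.0324]
tcp_rot: [-1.568, -0.121, 0.121]
ft_force: [0.4, 0.4, 0.3]
gripper_width: 0.0004
```

move_arm(delta_pos=[[0,0,-0.0005],[0,0,-0.0005],[0,0,-0.0005],[0,0,-0.0005],[0,0,0]], rot=[[0,0,0],[0,0,0],[0,0,0],[0,0,0],[0,0,0]], gripper=[1,1,1,1,1])

```text
time: 14.65
tool_pos: [0.6401, 0.0311, 0.0323]
tcp_rot: [-1.568, -0.121, 0.121]
ft_force: [0.4, -0.2, 0.8]
gripper_width: 0.0004
```

move_arm(delta_pos=[[0,0,-0.0005],[0,0,-0.0005],[0,0,0]], rot=[[0,0,0],[0,0,0],[0,0,0]], gripper=[1,1,1])

```text
time: 14.9
tool_pos: [0.6402, 0.0302, 0.0323]
tcp_rot: [-1.567, -0.122, 0.121]
ft_force: [0.0, 0.3, 0.1]
gripper_width: 0.0006
```

move_arm(delta_pos=[[0,0,-0.0005],[0,0,-0.0005],[0,0,-0.0005],[0,0,0]], rot=[[0,0,0],[0,0,0],[0,0,0],[0,0,0]], gripper=[1,1,1,1])

```text
time: 15.23
tool_pos: [0.6404, 0.0288, 0.0324]
tcp_rot: [-1.567, -0.122, 0.122]
ft_force: [0.1, -0.4, 0.5]
gripper_width: 0.0005
```

move_arm(delta_pos=[[0,0,-0.0005],[0,0,-0.0005],[0,0,-0.0005],[0,0,0]], rot=[[0,0,0],[0,0,0],[0,0,0],[0,0,0]], gripper=[1,1,1,1])

```text
time: 15.57
tool_pos: [0.6404, 0.0287, 0.0324]
tcp_rot: [-1.566, -0.122, 0.122]
ft_force: [-0.1, 4.3, -0.6]
gripper_width: 0.0003
```

move_arm(delta_pos=[[0,0,0],[0,0,0],[0,0,0.005],[0,0,0.008],[-0.02,0,0],[-0.03,0,0],[-0.035,0,0],[-0.035,0,0],[-0.035,0,0],[-0.035,0,0],[-0.025,0,0],[0,0,0]], rot=[[0,0,0],[0,0,0],[0,0,0],[0,0,0],[0,0,0],[0,0,0],[0,0,0],[0,0,0],[0,0,0],[0,0,0],[0,0,0],[0,0,0]], gripper=[1,1,1,1,1,1,1,1,1,1,1,1])

```text
time: 16.57
tool_pos: [0.4214, 0.0055, 0.0315]
tcp_rot: [-1.571, -0.118, 0.124]
ft_force: [-0.9, -0.2, -0.7]
gripper_width: 0.0005
```

move_arm(delta_pos=[[0,0,-0.008],[0,0,-0.01],[0,0,-0.01],[0,0,-0.008],[0,0,-0.004],[0,0,0],[0.002,0,0],[0.002,0,0],[0.002,0,0],[0.002,0,0],[0.001,0,0],[0,0,0]], rot=[[0,0,0],[0,0,0],[0,0,0],[0,0,0],[0,0,0],[0,0,0],[0,0,0],[0,0,0],[0,0,0],[0,0,0],[0,0,0],[0,0,0]], gripper=[1,1,1,1,1,1,1,1,1,1,1,1])

```text
time: 17.57
tool_pos: [0.4415, -0.0308, 0.0324]
tcp_rot: [-1.567, -0.122, 0.122]
ft_force: [0.5, 1.0, -0.3]
gripper_width: 0.0005
```

move_arm(delta_pos=[[0.001,0,0],[0.001,0,0],[0.001,0,0],[0.001,0,0],[0.001,0,0],[0.001,0,0],[0.001,0,0],[0.001,0,0],[0.001,0,0],[0.001,0,0],[0,0,0]], rot=[[0,0,0],[0,0,0],[0,0,0],[0,0,0],[0,0,0],[0,0,0],[0,0,0],[0,0,0],[0,0,0],[0,0,0],[0,0,0]], gripper=[1,1,1,1,1,1,1,1,1,1,1])

```text
time: 18.48
tool_pos: [0.4513, -0.0295, 0.0323]
tcp_rot: [-1.567, -0.122, 0.121]
ft_force: [-0.2, -0.1, -0.1]
gripper_width: 0.0004
```

move_arm(delta_pos=[[0.0005,0,0],[0.0005,0,0],[0.0005,0,0],[0.0005,0,0],[0,0,0]], rot=[[0,0,0],[0,0,0],[0,0,0],[0,0,0],[0,0,0]], gripper=[1,1,1,1,1])

```text
time: 18.9
tool_pos: [0.4532, -0.0293, 0.0323]
tcp_rot: [-1.567, -0.122, 0.121]
ft_force: [0.2, -0.2, 0.1]
gripper_width: 0.0005
```

move_arm(delta_pos=[[0.0005,0,0],[0.0005,0,0],[0.0005,0,0],[0.0005,0,0],[0,0,0]], rot=[[0,0,0],[0,0,0],[0,0,0],[0,0,0],[0,0,0]], gripper=[1,1,1,1,1])

```text
time: 19.32
tool_pos: [0.4552, -0.0289, 0.0324]
tcp_rot: [-1.567, -0.122, 0.121]
ft_force: [-0.2, 0.2, -0.4]
gripper_width: 0.0005
```

move_arm(delta_pos=[[0.0005,0,0],[0.0005,0,0],[0.0005,0,0],[0.0005,0,0],[0,0,0]], rot=[[0,0,0],[0,0,0],[0,0,0],[0,0,0],[0,0,0]], gripper=[1,1,1,1,1])

```text
time: 19.73
tool_pos: [0.4572, -0.0286, 0.0324]
tcp_rot: [-1.567, -0.122, 0.121]
ft_force: [0.5, 0.3, 0.0]
gripper_width: 0.0007
```

move_arm(delta_pos=[[0.0005,0,0],[0.0005,0,0],[0.0005,0,0],[0.0005,0,0],[0,0,0]], rot=[[0,0,0],[0,0,0],[0,0,0],[0,0,0],[0,0,0]], gripper=[1,1,1,1,1])

```text
time: 20.15
tool_pos: [0.4592, -0.0283, 0.0324]
tcp_rot: [-1.567, -0.122, 0.121]
ft_force: [-0.0, -0.4, -0.2]
gripper_width: 0.0006
```

move_arm(delta_pos=[[0.0005,0,0],[0.0005,0,0],[0.0005,0,0],[0.0005,0,0],[0,0,0]], rot=[[0,0,0],[0,0,0],[0,0,0],[0,0,0],[0,0,0]], gripper=[1,1,1,1,1])

```text
time: 20.57
tool_pos: [0.4612, -0.028, 0.0324]
tcp_rot: [-1.567, -0.122, 0.121]
ft_force: [-0.2, -0.4, 0.8]
gripper_width: 0.0003
```

move_arm(delta_pos=[[0.0005,0,0],[0.0005,0,0],[0.0005,0,0],[0.0005,0,0],[0,0,0]], rot=[[0,0,0],[0,0,0],[0,0,0],[0,0,0],[0,0,0]], gripper=[1,1,1,1,1])

```text
time: 20.98
tool_pos: [0.4631, -0.0277, 0.0323]
tcp_rot: [-1.567, -0.122, 0.121]
ft_force: [0.3, -0.1, -0.0]
gripper_width: 0.0005
```

move_arm(delta_pos=[[0.0005,0,0],[0.0005,0,0],[0.0005,0,0],[0.0005,0,0],[0,0,0]], rot=[[0,0,0],[0,0,0],[0,0,0],[0,0,0],[0,0,0]], gripper=[1,1,1,1,1])

```text
time: 21.4
tool_pos: [0.4651, -0.0274, 0.0324]
tcp_rot: [-1.567, -0.122, 0.121]
ft_force: [-0.2, -0.4, -0.4]
gripper_width: 0.0001
```

move_arm(delta_pos=[[0.0005,0,0],[0.0005,0,0],[0.0005,0,0],[0.0005,0,0],[0,0,0]], rot=[[0,0,0],[0,0,0],[0,0,0],[0,0,0],[0,0,0]], gripper=[1,1,1,1,1])

```text
time: 21.82
tool_pos: [0.4667, -0.0272, 0.0323]
tcp_rot: [-1.567, -0.121, 0.122]
ft_force: [-1.0, -0.5, 0.6]
gripper_width: 0.0004
```

move_arm(delta_pos=[[0.0005,0,0],[0.0003,0,0],[0,0,0],[0,0,0]], rot=[[0,0,0],[0,0,0],[0,0,0],[0,0,0]], gripper=[1,1,1,1])

```text
time: 22.15
tool_pos: [0.4668, -0.0272, 0.0321]
tcp_rot: [-1.568, -0.12, 0.123]
ft_force: [-6.3, -0.8, 2.9]
gripper_width: 0.0003
```

All three touches are made (about 6, 4 and 6 N). Next I'll retreat, rise, open the gripper, turn it and go above the board.

move_arm(delta_pos=[[-0.006,0,0],[-0.012,0,0],[0,-0.03,0],[0,-0.0335,0],[0,-0.0335,0],[0,-0.0335,0],[0,-0.0335,0],[0,-0.0335,0],[0,-0.0335,0],[0,-0.0335,0],[0,0,0],[0,0,0]], rot=[[0,0,0],[0,0,0],[0,0,0],[0,0,0],[0,0,0],[0,0,0],[0,-0.113,0],[0,-0.113,0],[0,-0.113,0],[0,-0.113,0],[0,-0.113,0],[0,-0.113,0]], gripper=[1,1,1,1,1,0,0,0,0,0,0,0])

```text
time: 23.15
tool_pos: [0.451, -0.0296, 0.2988]
tcp_rot: [-1.473, -0.658, 0.653]
ft_force: [0.1, -0.8, -0.2]
gripper_width: 0.0391
```

move_arm(delta_pos=[[0,0,0],[0,0,0],[0,0,0],[0,0,0],[0,0,0],[0,0,0],[0,0,0]], rot=[[0,-0.113,0],[0,-0.113,0],[0,-0.113,0],[0,-0.113,0],[0,-0.113,0],[0,-0.113,0],[0,0,0]], gripper=[0,0,0,0,0,0,0])

```text
time: 23.73
tool_pos: [0.45, -0.0296, 0.2968]
tcp_rot: [-1.235, -1.17, 1.169]
ft_force: [0.2, 0.1, -0.6]
gripper_width: 0.0836
```

move_arm(delta_pos=[[0.036,0,-0.003],[0.036,0,-0.003],[0.036,0,-0.003],[0.036,0,-0.003],[0.036,0,-0.003],[0.036,0,-0.003],[0.036,0,-0.003],[0.036,0,-0.003],[0.036,0,-0.003],[0,0,0],[0,0,0]], rot=[[0,0,0],[0,0,0],[0,0,0],[0,0,0],[0,0,0],[0,0,0],[0,0,0],[0,0,0],[0,0,0],[0,0,0],[0,0,0]], gripper=[0,0,0,0,0,0,0,0,0,0,0])

```text
time: 24.65
tool_pos: [0.4948, 0.2953, 0.2963]
tcp_rot: [-1.233, -1.166, 1.166]
ft_force: [0.3, -0.7, -0.7]
gripper_width: 0.0868
```

```bash
python3 - <<'E'
from h import *
np.set_printoptions(precision=4,suppress=True)
c=cap('wrist','w8.png');im=c['image'][:,:,::-1].copy()
o=telemetry.get_obs();t=np.array(o['tool_pos']);M=R.from_rotvec(o['tcp_rot']).as_matrix();print(t,o['q'],np.arctan2(M[1,0],M[0,0]))
for p in finder.mark_of('board','wrist')[:3]:print(p)
for p in ([.0435,.011,.0095],[-.0435,.011,.0095],[.0435,-.023,.0095],[-.0435,-.023,.0095],[0,0,0]):
    q=proj(c,t+M@p)[0];cv2.circle(im,tuple(int(v) for v in q.round()),2,(0,0,255),-1);print(p,q)
cv2.imwrite('pics/w8o.png',cv2.resize(im,(800,600)))
E
```

```text
[0.4958 0.2931 0.2965] [ 0.2346  0.3747 -1.1138  1.389   0.3337  1.5803  0.6634] 1.5102848818354955
{'point': [0.3582, 0.6252, -0.0012], 'conf': 0.9}
{'point': [0.5035, 0.2945, 0.0026], 'conf': 0.78}
[0.0435, 0.011, 0.0095] [339.1141 224.4017]
[-0.0435, 0.011, 0.0095] [213.6318 224.016 ]
[0.0435, -0.023, 0.0095] [350.2398 243.7161]
[-0.0435, -0.023, 0.0095] [201.4867 243.2706]
[0, 0, 0] [276.2358 243.1337]
```

View pics/w8o.png

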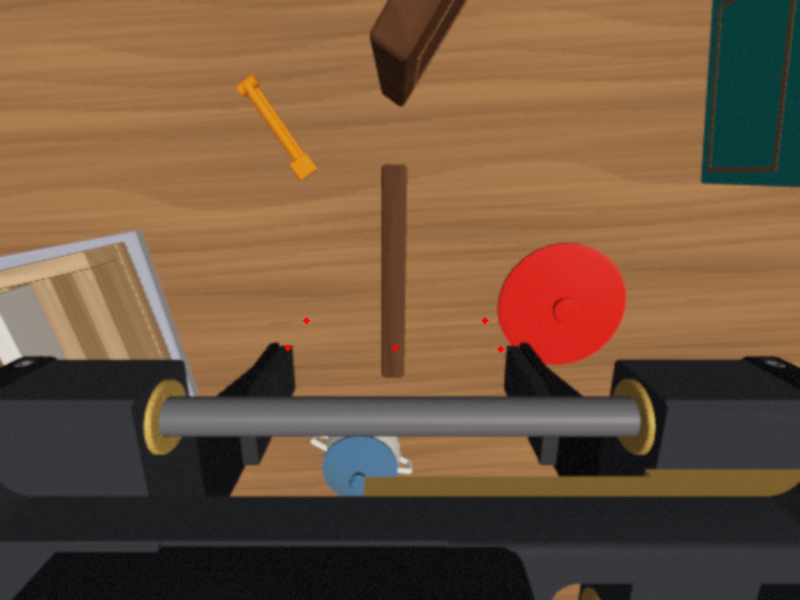

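The picture shows the board's top face running from (394,165) to (393,376), and the visible fingertips match a point about 23 mm behind the reported TCP. The clip, lid and tray are clear of the gripper. I'll measure the board from this view and refine the rack's front face from its top corner in the first top view.

```bash
python3 - <<'E'
from h import *
np.set_printoptions(precision=4,suppress=True)
c=cap('wrist')
o=telemetry.get_obs();t=np.array(o['tool_pos']);M=R.from_rotvec(o['tcp_rot']).as_matrix()
im=c['image'].astype(float)
f=lambda u,v:back(c,((u+.5)*.7-.5,(v+.5)*.7-.5),.14)
A=f(394,165);B=f(393,376.5);print(A,B,np.linalg.norm(A-B),np.arctan2(*(B-A)[1::-1]))
m=(A+B)/2;print('mid',m,'tool delta',M.T@(m-t),t)
print('row edges',im[115:270:30,255:300].sum(2).argmin(1)+255)
E
```

```text
[0.4139 0.2925 0.14  ] [0.5911 0.2801 0.14  ] 0.17764716389185597 -0.07030263727468829
mid [0.5025 0.2863 0.14  ] tool delta [-0.0041  0.1569 -0.0058] [0.4969 0.2908 0.2969]
row edges [271 271 271 271 271 284]
```

move_arm(delta_pos=[[-0.004,0.02,-0.006],[0,0.03,0],[0,0.03,0],[0,0.03,0],[0,0.03,0],[0,0.025,0],[0,0.017,0],[0,0.012,0],[0,0.008,0],[0,0,0],[0,0,0],[0,0,0]], rot=[[0,0,0],[0,0,0],[0,0,0],[0,0,0],[0,0,0],[0,0,0],[0,0,0],[0,0,0],[0,0,0],[0,0,0],[0,0,0],[0,0,0]], gripper=[0,0,0,0,0,0,0,0,0,0,0,0], grip_force=30)

```text
time: 25.8
tool_pos: [0.5028, 0.2879, 0.0961]
tcp_rot: [-1.238, -1.166, 1.163]
ft_force: [-0.3, -0.5, -0.3]
gripper_width: 0.087
```

move_arm(delta_pos=[[0,0,0],[0,0,0],[0,0,0],[0,0,0],[0,0,0],[0,0,0],[0,0,0],[0,0,0],[0,0,0],[0,0,0],[0,0,0]], rot=[[0,0,0],[0,0,0],[0,0,0],[0,0,0],[0,0,0],[0,0,0],[0,0,0],[0,0,0],[0,0,0],[0,0,0],[0,0,0]], gripper=[0.3,0.5,0.6,0.65,0.7,0.75,0.8,0.9,1,1,1])

```text
time: 26.72
tool_pos: [0.5021, 0.2877, 0.0948]
tcp_rot: [-1.237, -1.165, 1.165]
ft_force: [0.2, -0.5, -0.9]
gripper_width: 0.0214
```

move_arm(delta_pos=[[0,0,0],[0,0,0],[0,-0.005,0],[0,-0.01,0],[0,-0.02,0],[0,-0.025,0],[0,-0.025,0],[0,-0.025,0],[0,-0.02,0],[0,-0.01,0],[0,-0.005,0],[0,0,0]], rot=[[0,0,0],[0,0,0],[0,0,0],[0,0,0],[0,0,0],[0,0,0],[0,0,0],[0,0,0],[0,0,0],[0,0,0],[0,0,0],[0,0,0]], gripper=[1,1,1,1,1,1,1,1,1,1,1,1])

```text
time: 27.72
tool_pos: [0.5022, 0.2878, 0.2404]
tcp_rot: [-1.237, -1.166, 1.164]
ft_force: [0.0, 0.4, -4.5]
gripper_width: 0.0195
```

```bash
python3 - <<'E'
from h import *
np.set_printoptions(precision=4,suppress=True)
c=cap('wrist','w9.png');im=c['image'][:,:,::-1].copy()
o=telemetry.get_obs();t=np.array(o['tool_pos']);M=R.from_rotvec(o['tcp_rot']).as_matrix();print(t,np.arctan2(M[1,0],M[0,0]),o['gripper_width'],o['ft_force'])
L=[]
for y in(-.045,):
  for z in(-.09,.09):
    for x in(-.01,.01): q=proj(c,t+M@[x,y,z])[0];print((x,y,z),q);cv2.circle(im,tuple(int(v) for v in q.round()),2,(0,0,255),-1)
cv2.imwrite('pics/w9o.png',cv2.resize(im,(800,600)))
E
```

```text
[0.5019 0.2875 0.2393] 1.5107748467374562 0.01970097266700706 [ 0.8555 -0.0923 -5.3188]
(-0.01, -0.045, -0.09) [262.537 405.605]
(0.01, -0.045, -0.09) [295.2524 405.6223]
(-0.01, -0.045, 0.09) [256.3454  90.579 ]
(0.01, -0.045, 0.09) [301.6076  90.6017]
```

View pics/w9o.png

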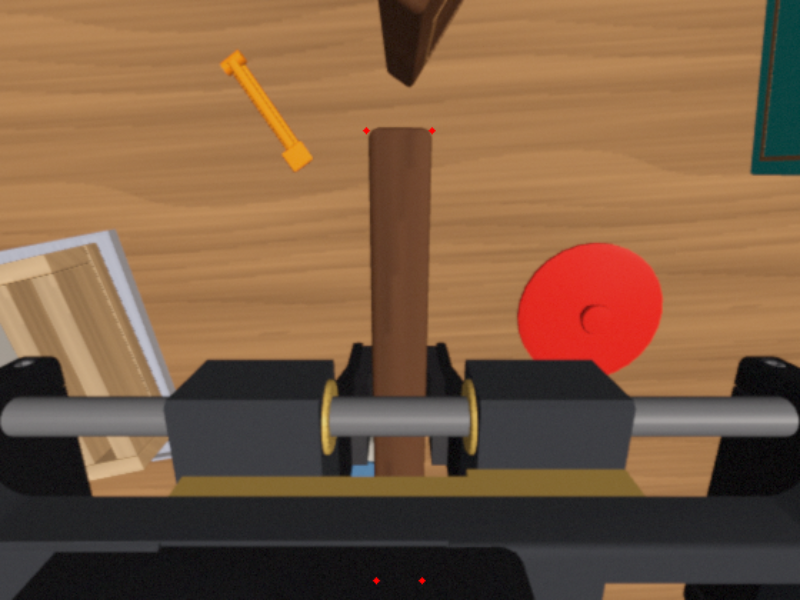

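The board is held square: its front end is at (400,128), within about 1 mm of the prediction, and it weighs about 5 N. The remaining unknown is the finger's thickness for the front-face touch, so I'll measure that and the rack's corners from the saved wrist views.

```bash
python3 - <<'E'
from h import *
np.set_printoptions(precision=4,suppress=True)
im=cv2.imread('pics/w8.png').astype(int).sum(2)
for r in range(238,254,2):
    d=np.where(im[r,120:240]<130)[0]+120
    e=np.where(im[r,320:440]<130)[0]+320
    print(r,d.min() if len(d) else 0,d.max() if len(d) else 0,e.min() if len(e) else 0,e.max() if len(e) else 0)
im=cv2.imread('pics/w7.png').astype(int).sum(2)
for r in range(238,254,2):
    d=np.where(im[r,240:320]<130)[0]+240
    print('closed',r,d.min() if len(d) else 0,d.max() if len(d) else 0)
# projections in tool coords (camera fixed on hand)
c=cap('wrist');o=telemetry.get_obs();t=np.array(o['tool_pos']);M=R.from_rotvec(o['tcp_rot']).as_matrix()
for y in(-.023,-.031,-.039): print(y,[proj(c,t+M@[x,y,.0095])[0] for x in(.0095,.011,.015)])
f=lambda u,v,z:back(c,((u+.5)*.7-.5,(v+.5)*.7-.5),z)
print('rack FL',f(95,243,.071),'tray FL',f(110,232,.012),'rack BL',f(143,460,.071))
g=np.hypot(*(np.array(f(95,243,.071))[:2]-[.5136,-.0018]))
p=f(95,243,.071)[:2]-[.5136,-.0018];print('s',p@[.9867,.1623],'n',p@[-.1623,.9867])
w=cv2.imread('pics/w9.png')[150:345,0:150];cv2.imwrite('pics/w9c.png',cv2.resize(w,(450,585),interpolation=2))
s=cv2.imread('pics/scene1.png')[205:260,245:325];cv2.imwrite('pics/sc.png',s)
E
```

```text
238 0 0 0 0
240 191 193 365 368
242 188 202 364 370
244 187 203 355 372
246 185 203 355 373
248 184 203 355 375
250 182 204 355 376
252 181 204 354 439
closed 238 0 0
closed 240 265 293
closed 242 264 294
closed 244 264 294
closed 246 264 294
closed 248 264 295
closed 250 263 295
closed 252 262 296
-0.023 [array([295.363 , 241.0107]), array([297.9213, 241.0122]), array([304.7437, 241.0161])]
-0.031 [array([296.0923, 246.5317]), array([298.7671, 246.5333]), array([305.8997, 246.5374])]
-0.039 [array([296.8912, 252.5789]), array([299.6934, 252.5806]), array([307.1659, 252.5849])]
rack FL [0.466  0.0365 0.071 ] tray FL [0.4633 0.0111 0.012 ] rack BL [0.6769 0.0283 0.071 ]
s -0.04073666159292577 n 0.04551621509499665
```

View pics/w9c.png

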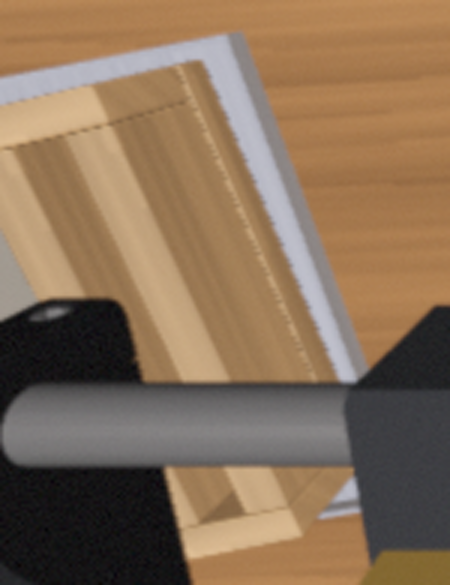

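The crop confirms the empty left pocket is free. The closed finger measures about 9.2 mm half-thickness, which puts the front face at s=-0.041. The three image estimates (-0.0455, -0.035, -0.041) average to the same value. Rack yaw is 0.163 rad and the pocket centre is about (0.587, -0.0227). I'll carry the board over now.

move_arm(delta_pos=[[0,0,0],[0,0,0],[-0.015,0,-0.0016],[-0.03,0,-0.0032],[-0.03,0,-0.0032],[-0.03,0,-0.0032],[-0.03,0,-0.0032],[-0.03,0,-0.0032],[-0.03,0,-0.0032],[-0.03,0,-0.0032],[-0.03,0,-0.0032],[-0.03,0,-0.0032]], rot=[[0,-0.1115,0],[0,-0.1115,0],[0,0,0],[0,0,0],[0,0,0],[0,0,0],[0,0,0],[0,0,0],[0,0,0],[0,0,0],[0,0,0],[0,0,0]], gripper=[1,1,1,1,1,1,1,1,1,1,1,1])

```text
time: 28.82
tool_pos: [0.5779, 0.0096, 0.2384]
tcp_rot: [-1.126, -1.327, 1.329]
ft_force: [0.4, -0.3, -4.2]
gripper_width: 0.0202
```

move_arm(delta_pos=[[-0.02,0,-0.0022],[-0.015,0,-0.0016],[0,0,0],[0,0,0],[0,0,0],[0,0,0],[0,0,0],[0,0,0]], rot=[[0,0,0],[0,0,0],[0,0,0],[0,0,0],[0,0,0],[0,0,0],[0,0,0],[0,0,0]], gripper=[1,1,1,1,1,1,1,1])

```text
time: 29.48
tool_pos: [0.5876, -0.0216, 0.2399]
tcp_rot: [-1.127, -1.329, 1.329]
ft_force: [-0.2, 0.3, -3.3]
gripper_width: 0.0196
```

```bash
cat > st.py <<'E'
from h import *
np.set_printoptions(precision=4,suppress=True)
o=telemetry.get_obs();t=np.array(o['tool_pos']);M=R.from_rotvec(o['tcp_rot']).as_matrix()
print(t,np.arctan2(M[1,0],M[0,0]),'tilt',M[:,1],o['ft_force'],o['gripper_width'],'err tool',M.T@(np.array([.5878,-.0226,t[2]])-t))
E
python3 st.py
```

```text
[ 0.5876 -0.0216  0.2399] 1.735157393580619 tilt [ 0.0001 -0.0002 -1.    ] [-0.2462  0.3478 -3.3079] 0.019644933964194356 err tool [-0.001  0.    -0.   ]
```

move_arm(delta_pos=[[-0.001,0.005,0],[0,0.01,0],[0,0.01,0],[0,0.01,0],[0,0.01,0],[0,0.008,0],[0,0.006,0],[0,0.004,0],[0,0.002,0],[0,0,0],[0,0,0],[0,0,0]], rot=[[0,0,0],[0,0,0],[0,0,0],[0,0,0],[0,0,0],[0,0,0],[0,0,0],[0,0,0],[0,0,0],[0,0,0],[0,0,0],[0,0,0]], gripper=[1,1,1,1,1,1,1,1,1,1,1,1])

```text
time: 30.48
tool_pos: [0.5882, -0.0234, 0.1753]
tcp_rot: [-1.128, -1.329, 1.328]
ft_force: [-0.6, -0.1, -3.7]
gripper_width: 0.0198
```

```bash
python3 st.py
```

```text
[ 0.5882 -0.0234  0.1753] 1.7338242310626373 tilt [ 0.0007 -0.0001 -1.    ] [-0.5968 -0.0868 -3.6984] 0.01983773386382054 err tool [ 0.0009 -0.      0.0002]
```

move_arm(delta_pos=[[0.0008,0.001,0],[0,0.001,0],[0,0.001,0],[0,0.001,0],[0,0.001,0],[0,0.001,0],[0,0.001,0],[0,0.001,0],[0,0.001,0],[0,0.001,0],[0,0.001,0],[0,0,0]], rot=[[0,0,0],[0,0,0],[0,0,0],[0,0,0],[0,0,0],[0,0,0],[0,0,0],[0,0,0],[0,0,0],[0,0,0],[0,0,0],[0,0,0]], gripper=[1,1,1,1,1,1,1,1,1,1,1,1])

```text
time: 31.48
tool_pos: [0.5881, -0.0227, 0.1656]
tcp_rot: [-1.129, -1.329, 1.328]
ft_force: [-5.4, -1.8, 11.6]
gripper_width: 0.0198
```

```bash
python3 st.py
```

```text
[ 0.5881 -0.0227  0.1656] 1.733594906925619 tilt [ 0.0011 -0.0008 -1.    ] [-5.4427 -1.7841 11.5695] 0.01978052437044624 err tool [ 0.0002 -0.      0.0003]
```

```bash
python3 - <<'E'
from h import *
o=telemetry.get_obs();print(o['moment'],o['ft_force'])
E
```

```text
[-0.14019882  1.27720082  0.0506037 ] [-5.44265438 -1.78407284 11.56954427]
```

move_arm(delta_pos=[[0,-0.001,0],[0,-0.002,0],[0,-0.001,0],[0,0,0],[0,0,0]], rot=[[0,0,0],[0,0,0],[0,0,0],[0,0,0],[0,0,0]], gripper=[1,1,1,1,1])

```text
time: 31.9
tool_pos: [0.5878, -0.0227, 0.1677]
tcp_rot: [-1.128, -1.328, 1.328]
ft_force: [0.5, -0.0, -4.4]
gripper_width: 0.02
```

```bash
python3 - <<'E'
from h import *
o=telemetry.get_obs();print(o['moment'],o['ft_force'])
c=cap('wrist','w10.png');print(o['tool_pos'])
cv2.imwrite('pics/w10c.png',cv2.resize(c['image'][60:270,180:400,::-1],(800,600)))
c=cap('scene','s10.png')
E
python3 st.py
```

```text
[ 0.1339316  -0.12206409  0.01229006] [ 0.50275429 -0.00477306 -4.38082893]
[ 0.58775541 -0.02273795  0.16765982]
[ 0.5877 -0.0227  0.1676] 1.733783044738698 tilt [-0.0002 -0.     -1.    ] [-0.7785 -0.198  -3.6142] 0.019562775606450075 err tool [ 0.0001 -0.     -0.0001]
```

```bash
python3 - <<'E'
from h import *
np.set_printoptions(precision=4,suppress=True)
c=cap('wrist');o=telemetry.get_obs();t=np.array(o['tool_pos']);M=R.from_rotvec(o['tcp_rot']).as_matrix()
Kc=cv2.Rodrigues(np.array(c['rvec']))[0];pc=-Kc.T@c['tvec']
Rt=Kc@M; pt=M.T@(pc-t)   # camera in tool frame
a=1.5108;Mz=np.array([[np.cos(a),0,-np.sin(a)],[np.sin(a),0,np.cos(a)],[0,-1,0]])
tw=np.array([.5019,.2875,.2393])
K2=Rt@Mz.T;p2=tw+Mz@pt
c2=dict(camera_matrix=c['camera_matrix'],rvec=cv2.Rodrigues(K2)[0],tvec=-K2@p2)
print('check',proj(c2,tw+Mz@[-.01,-.045,.09]))
W=np.array([.5136,-.0018]);u=np.array([.9867,.1623]);n=np.array([-.1623,.9867])
def sn(p):return (p[:2]-W)@u,(p[:2]-W)@n
for nm,px,z in(('FLtop',(31.7,179.3),.071),('BLtop',(100,329),.071),('FLbot',(68.3,170.7),.003)):
    q=back(c2,px,z);print(nm,q,sn(q))
for s in(-.0354,-.041): 
    q=W+s*u; print(s,proj(c2,[[*q,.071],[*(q+.22*u),.071],[*q,.003]]))
im=cv2.imread('pics/w10.png'); 
E
```

```text
check [[256.6955  90.9182]]
FLtop [ 0.4746 -0.0075  0.071 ] (np.float64(-0.03940853175570394), np.float64(0.0007526006766391522))
BLtop [0.6883 0.0261 0.071 ] (np.float64(0.17692567021842043), np.float64(-0.0008788291485841569))
FLbot [ 0.4752 -0.0097  0.003 ] (np.float64(-0.039178007198525815), np.float64(-0.001549516338477655))
-0.0354 [[ 32.6151 182.6564]
 [102.6919 333.4002]
 [ 70.423  173.0508]]
-0.041 [[ 30.5235 178.157 ]
 [101.1585 330.1018]
 [ 68.7899 169.2082]]
```

move_arm(delta_pos=[[-0.0006,0,0],[-0.0006,0,0],[0,0,0],[0,0.0005,0],[0,0.0005,0],[0,0.0005,0],[0,0.0005,0],[0,0.0005,0],[0,0.0005,0],[0,0.0005,0],[0,0,0]], rot=[[0,0,0],[0,0,0],[0,0,0],[0,0,0],[0,0,0],[0,0,0],[0,0,0],[0,0,0],[0,0,0],[0,0,0],[0,0,0]], gripper=[1,1,1,1,1,1,1,1,1,1,1])

```text
time: 32.97
tool_pos: [0.588, -0.0239, 0.1642]
tcp_rot: [-1.128, -1.328, 1.328]
ft_force: [0.1, 0.1, -4.7]
gripper_width: 0.0196
```

```bash
cat >> st.py <<'E'
Rz=np.array([[.9867,.1623,0],[-.1623,.9867,0],[0,0,1]])
F0=np.array([.5,0,-4.2]);M0=np.array([.05,-.05,.01])
print('rack F',Rz@(o['ft_force']-F0),'M',Rz@(o['moment']-M0),'time',o['time']); print('eff',o['effort'],'q',o['q'])
E
python3 st.py
```

```text
[ 0.588  -0.0239  0.1642] 1.733827010317762 tilt [-0.0001 -0.0001 -1.    ] [ 0.0964  0.1435 -4.6618] 0.01958004701274347 err tool [ 0.0013 -0.     -0.0001]
rack F [-0.3749  0.2071 -0.4618] M [ 0.0617 -0.0867  0.0427] time 32.9667
eff [ -0.0376 -53.9767 -16.0252 -37.5283   0.0425   0.0609  -0.0063] q [ 0.7716  0.4715 -1.0555  1.5675  0.4173  1.3481  1.4032]
```

move_arm(delta_pos=[[0,0.0007,0],[0,0.0007,0],[0,0.0007,0],[0,0.0007,0],[0,0.0007,0],[0,0.0007,0],[0,0,0]], rot=[[0,0,0],[0,0,0],[0,0,0],[0,0,0],[0,0,0],[0,0,0],[0,0,0]], gripper=[1,1,1,1,1,1,1])

```text
time: 33.55
tool_pos: [0.5879, -0.024, 0.16]
tcp_rot: [-1.128, -1.328, 1.328]
ft_force: [-0.7, 0.4, -4.4]
gripper_width: 0.0199
```

```bash
python3 st.py
```

```text
[ 0.5879 -0.024   0.16  ] 1.7337283367424599 tilt [-0.0002 -0.0001 -1.    ] [-0.7384  0.3576 -4.3663] 0.019917983381232324 err tool [ 0.0014 -0.     -0.0001]
rack F [-1.1639  0.5538 -0.1663] M [ 0.0445 -0.0756 -0.0048] time 33.55
eff [ -0.0529 -54.1421 -16.1269 -37.4303   0.0446   0.0501  -0.0088] q [ 0.7704  0.4749 -1.0535  1.573   0.4205  1.3409  1.4009]
```

The board has entered the pocket with no side load. I'll keep lowering at 12 mm/s; the floor should come at TCP z of about 0.116.

move_arm(delta_pos=[[0,0.001,0],[0,0.001,0],[0,0.001,0],[0,0.001,0],[0,0.001,0],[0,0.001,0],[0,0.001,0],[0,0.001,0],[0,0.001,0],[0,0.001,0]], rot=[[0,0,0],[0,0,0],[0,0,0],[0,0,0],[0,0,0],[0,0,0],[0,0,0],[0,0,0],[0,0,0],[0,0,0]], gripper=[1,1,1,1,1,1,1,1,1,1])

```text
time: 34.38
tool_pos: [0.588, -0.0239, 0.1501]
tcp_rot: [-1.128, -1.328, 1.328]
ft_force: [0.9, -0.4, -3.9]
gripper_width: 0.0197
```

```bash
python3 st.py | head -2
```

```text
[ 0.588  -0.0239  0.1501] 1.7337889761416105 tilt [ 0. -0. -1.] [ 0.9038 -0.386  -3.9096] 0.019655520889017987 err tool [ 0.0013 -0.     -0.    ]
rack F [ 0.3357 -0.4464  0.2904] M [ 0.0022 -0.1446 -0.0102] time 34.3833
```

move_arm(delta_pos=[[0,0.001,0],[0,0.001,0],[0,0.001,0],[0,0.001,0],[0,0.001,0],[0,0.001,0],[0,0.001,0],[0,0.001,0],[0,0.001,0],[0,0.001,0],[0,0.001,0],[0,0.001,0]], rot=[[0,0,0],[0,0,0],[0,0,0],[0,0,0],[0,0,0],[0,0,0],[0,0,0],[0,0,0],[0,0,0],[0,0,0],[0,0,0],[0,0,0]], gripper=[1,1,1,1,1,1,1,1,1,1,1,1])

```text
time: 35.38
tool_pos: [0.588, -0.0239, 0.138]
tcp_rot: [-1.128, -1.328, 1.328]
ft_force: [-0.0, 0.1, -4.0]
gripper_width: 0.0199
```

move_arm(delta_pos=[[0,0.001,0],[0,0.001,0],[0,0.001,0],[0,0.001,0],[0,0.001,0],[0,0.001,0],[0,0.001,0],[0,0.001,0]], rot=[[0,0,0],[0,0,0],[0,0,0],[0,0,0],[0,0,0],[0,0,0],[0,0,0],[0,0,0]], gripper=[1,1,1,1,1,1,1,1])

```text
time: 36.05
tool_pos: [0.588, -0.0239, 0.1301]
tcp_rot: [-1.128, -1.328, 1.328]
ft_force: [-0.1, 0.0, -5.1]
gripper_width: 0.0195
```

move_arm(delta_pos=[[0,0.001,0],[0,0.001,0],[0,0.001,0],[0,0.001,0],[0,0.001,0],[0,0.001,0],[0,0.001,0],[0,0.001,0],[0,0.001,0],[0,0.001,0],[0,0.001,0],[0,0.001,0]], rot=[[0,0,0],[0,0,0],[0,0,0],[0,0,0],[0,0,0],[0,0,0],[0,0,0],[0,0,0],[0,0,0],[0,0,0],[0,0,0],[0,0,0]], gripper=[1,1,1,1,1,1,1,1,1,1,1,1])

```text
time: 37.05
tool_pos: [0.588, -0.0239, 0.1181]
tcp_rot: [-1.128, -1.328, 1.328]
ft_force: [0.9, -0.7, -4.9]
gripper_width: 0.0198
```

move_arm(delta_pos=[[0,0.0005,0],[0,0.0005,0],[0,0.0005,0],[0,0.0005,0],[0,0.0005,0],[0,0,0]], rot=[[0,0,0],[0,0,0],[0,0,0],[0,0,0],[0,0,0],[0,0,0]], gripper=[1,1,1,1,1,1])

```text
time: 37.55
tool_pos: [0.5881, -0.0239, 0.1158]
tcp_rot: [-1.128, -1.328, 1.328]
ft_force: [-0.3, -0.5, -1.1]
gripper_width: 0.0201
```

move_arm(delta_pos=[[0,0.0003,0],[0,0.0003,0],[0,0,0]], rot=[[0,0,0],[0,0,0],[0,0,0]], gripper=[1,1,1])

```text
time: 37.8
tool_pos: [0.5881, -0.0238, 0.1158]
tcp_rot: [-1.128, -1.328, 1.328]
ft_force: [-3.6, -0.8, 5.5]
gripper_width: 0.0198
```

The board is seated: the height matches the prediction and the arm now presses it down with about 10 N. I'll open a little, wait, then rise straight up.

move_arm(delta_pos=[[0,0,0],[0,0,0],[0,0,0],[0,0,0],[0,0,0],[0,0,0]], rot=[[0,0,0],[0,0,0],[0,0,0],[0,0,0],[0,0,0],[0,0,0]], gripper=[0.66,0.66,0.66,0.66,0.66,0.66])

```text
time: 38.3
tool_pos: [0.5881, -0.0239, 0.115]
tcp_rot: [-1.128, -1.328, 1.328]
ft_force: [0.7, -0.3, -0.5]
gripper_width: 0.0297
```

move_arm(delta_pos=[[0,-0.003,0],[0,-0.005,0],[0,-0.01,0],[0,-0.01,0],[0,-0.015,0],[0,-0.02,0],[0,-0.02,0],[0,-0.02,0],[0,-0.02,0],[0,-0.02,0],[0,-0.01,0],[0,0,0]], rot=[[0,0,0],[0,0,0],[0,0,0],[0,0,0],[0,0,0],[0,0,0],[0,0,0],[0,0,0],[0,0,0],[0,0,0],[0,0,0],[0,0,0]], gripper=[0.66,0.66,0.66,0.66,0.66,0.66,0.66,0.66,0.66,0.66,0.66,0.66])

```text
time: 39.3
tool_pos: [0.589, -0.0234, 0.2709]
tcp_rot: [-1.131, -1.331, 1.327]
ft_force: [-0.6, 0.3, -0.2]
gripper_width: 0.0297
```

```bash
python3 - <<'E'
from h import *
np.set_printoptions(precision=4,suppress=True)
o=telemetry.get_obs();print(o['tool_pos'],o['ft_force'],o['gripper_width'],o['time'])
for n in('scene','wrist'):
    c=cap(n,n+'_end.png')
    for k in('board','bowls','sugar_pot','lid','clip'):
        for d in finder.mark_of(k,n)[:4]: print(n,k,round(d['conf'],2),np.array(d['point']))
E
```

```text
[ 0.589  -0.0234  0.2709] [-0.6343  0.2531 -0.1784] 0.029721594823741353 39.3
scene board 0.8 [ 0.2935 -0.2378 -0.004 ]
scene board 0.61 [0.3592 0.6285 0.0005]
scene board 0.6 [ 0.5856 -0.0188  0.0188]
scene bowls 0.95 [ 0.6119 -0.4498  0.0004]
scene sugar_pot 0.8 [0.7407 0.2333 0.0014]
scene lid 0.83 [ 0.5775  0.4795 -0.0011]
scene lid 0.31 [ 0.4848 -0.0276  0.0466]
wrist board 0.97 [ 0.5886 -0.0236  0.022 ]
wrist clip 0.76 [0.3658 0.1765 0.0043]
```

```bash
python3 -c "
from plant import order;print(order.job_done())"
```

```text
the job is handed in; nothing more can be done
None
```

I felt the rack at all three places, then put the small dark board into the left-hand pocket, let go and handed the job in at about 39 s. No verdict is reported.

- **Touches:** The last readings against the wood were about 6 N, 4 N and 6 N. They put the rack at a yaw of about 0.163 rad, with the pocket centre near (0.587, -0.023).
- **Placing:** The board was lifted clear and turned to the rack's angle. The first lowering met the rim at about 16 N, so I backed off, shifted it 1.2 mm to the right, and it went in freely. It landed softly at the height I expected (reported TCP z 0.1158 m).
- **Last checks:** The wrist camera network puts the board at (0.589, -0.024, 0.022), which matches home. The gripper was open to 30 mm, well above the board, with no force on the tool. The bowls, sugar pot, lid and clip were found within about 5 mm of where they started, which is about the networks' accuracy.

**What disagreed:**
- The fingertips end about 23 mm behind the reported TCP, not 11 mm ahead of it. My first approach to the left wall therefore passed above the rack without contact, and I repeated it lower.
- The reported TCP z suggests the touches were at 40 mm grasp height; if the pads sit as far behind the TCP as the tips do, it was about 73 mm. Both are inside the allowed band.
- I had used all 12 pictures, so the final state was checked by the networks and force readings only, not by eye.

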